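# Set the drop height of a liquid-limit cup with its 10 mm gauge

## Task

The liquid-limit cup hangs too high over its rubber base. Slide the 10 mm gauge blade along the base, straight in under the middle of the cup, let go of it, and turn the knurled screw clockwise a little at a time, trying the gauge by hand, until it just drags, neither loose nor clamped. Then, leaving the screw as set, draw the gauge out against that drag and lay it flat on the bench in front of the device, with the other things undisturbed.

Things in the scene. Friction and masses are not known exactly. Their poses are not given: they have to be found in the camera images.
- device: The liquid-limit device, fixed. Origin: centre of its underside; x points from its open front to the bracket at its rear, z up. Black rubber base 150 (x) by 125 (y) mm, flat top 50 mm above the bench. At the rear (x 45 to 75 mm) a steel bracket 68 mm wide, 138 mm high, carries the screw on top. A crank sticks out 85 mm to the -y side at x = 60 to 95 mm, 75 mm up.
- under_cup (a point): The point of the base's top straight below the lowest spot of the cup, above the device's origin; axes as the device's. The brass cup, 94 mm across, has a rounded underside with a flat spot 18 mm across in the middle, at the start 10.8 to 13.2 mm above this point (how much is not known); its rim is about 90 mm above the bench. Over the front half of the base there is nothing else.
- carriage: The brass block in the bracket that carries the cup; the screw moves it 0.8 mm per rad. Origin: its middle, 103 mm above the device's underside at the top of its travel (at the start up to 0.4 mm lower). How far the cup hangs below it differs from start to start: with the carriage at the top the gap is 11.2 to 13.2 mm, so this pose does not tell the gap closely enough.
- screw_head (a point): Middle of the screw's knurled steel head: 31 mm across, 18 mm high, axis vertical, 154 mm above the bench, 60 mm behind the device's origin. Clockwise from above lowers the cup 0.8 mm per rad; 1 to 5 rad are needed. It turns stiffly (0.06 N m) and stays where it is left. Once the cup rests on the gauge, its grip on the blade rises by about 8 N per rad more.
- gauge_grip (a point): Middle of the grip of the loose gauge (110 to 180 g). Grip: upright, aluminium, 28 mm long, 14 mm wide, its top 40 mm above the blade's underside, this point 26 mm above it. Axes: x along the blade to its nose, 98 mm ahead of this point; rear end 14 mm behind. Right in, this point is 84 mm (72 to 90 serves) in front of the device's origin (x = -84 mm), y = 0, 76 mm above the bench.
- gauge: The same gauge: steel blade 112 mm long, 14 mm wide, 10 mm thick. Origin: middle of the blade's underside, 42 mm ahead of the middle of the grip; x to the nose, z up. Free on the base it slides with 0.5 to 2 N; gripped by the cup, the pull rises by about 1.2 times the cup's force. An added drag of 2 to 8 N is right. More than 15 N of cup force spoils it.
- fitting: Small brass pipe fitting lying at the front edge of the bench, 47 mm long, 19 mm high; a bystander.
- tape: Roll of black tape lying flat, 59 mm across, 19 mm high; a bystander.
- spanner_small: Small steel spanner, 150 mm long, 6 mm thick, near the front edge of the bench; a bystander.

How it is judged:
On the way, in this order (a step that is already met when the one before it is completed fails the run):
1. the gauge's blade lies flat on the base with its nose past the middle of the cup (x of gauge_grip in the frame of device between -0.092 and -0.058 m and y of gauge_grip in the frame of device between -0.01 and 0.01 m and z of gauge_grip in the frame of device between 0.073 and 0.079 m and angle between the x axis of gauge and the x axis of device, either way round below 0.17 rad), for 0.2 s.
2. with the screw and the gauge let go, the cup grips the gauge lightly (0.8 to 8 N) (all of step 1 and contact force between gauge and carriage between 0.8 and 8 N and contact force between the fingers and device below 0.2 N and contact force between the fingers and gauge below 0.2 N), for 0.3 s.
3. the gauge is drawn back toward the front with the cup still dragging on it (x of gauge_grip in the frame of device below -0.095 m and contact force between gauge and carriage between 0.4 and 10 N), for 0.02 s.
At the end, for the whole second after the job is handed in: The gauge lies flat and still on the bench in front of the device, let go, and the cup's carriage is left where it was set, 1.1 to 4.2 mm below the top of its travel (height (world z) of gauge_grip below 0.031 m and angle between gauge's own z axis and vertical below 0.1 rad and x of gauge_grip in the frame of device below -0.08 m and linear speed of gauge below 0.01 m/s and z of carriage in the frame of device between 0.0988 and 0.1019 m); the robot touches nothing.
It fails at once if the cup is screwed down hard on the gauge (more than 15 N) (contact force between gauge and carriage above 15 N).
It fails at once if a bystander is pushed more than 20 mm (distance of any of tape, spanner_small, fitting from where it was at the start of the episode above 0.02 m).
It also fails if it takes over 72 s, if anything falls off the work surface, if the arm or the gripper's body presses on something with over 40 N, if the wrist force passes 120 N, or if a joint passes its speed limit or range.

## Robot

A 7-joint arm with a two-finger parallel gripper is mounted at the origin on a cart in front of the work surface, level with it; the furniture and walls round the work are solid. World frame = base frame: x ahead of the robot, y to its left, z up, the work surface at z = 0. Lengths are in m, angles in rad, forces in N, time in s.
With the tool pointing down it reaches from about 0.4 to 0.85 m from the base axis. Payload 10.4 kg.
Tool frame: the origin (TCP) lies on the centre line of the jaws, within the pads' length; the fingertips stand 14 mm ahead of it and the grasp point (between the pads) lies 5 mm behind it (manip.tip_reach is the distance from the TCP to the fingertips, in m); z points along the fingers, y is the line along which they close (so a half turn about z gives the same grasp; the last joint's range is limited). The gripper opens to 85 mm and grips with 20 to 120 N. Pads are 22 mm wide; open, the fingers measure 114 mm over their backs; the gripper's body (76 mm by 85 mm) begins 54 mm behind the grasp point. The pads swing forward as they close: fully open they stand 13 mm farther back than shut.
Start: joints at [-1.14, 0.332, -0.065, 1.46, 0.022, 1.35, -0.088], TCP at [0.274, 0.562, 0.207] pointing down, gripper open.
Joint ranges: [-2.6, 2.6], [-0.5, 2.12], [-1.47, 1.34], [0.16, 2.42], [-1.27, 4.41], [0.06, 2.06], [-2.6, 2.6]. Speed limits (rad/s): [2.22, 2.22, 2.79, 2.79, 3.14, 3.14, 3.14].

## Interface

Orientations are given as a unit quaternion [x, y, z, w].
In Python, from workcell import manip gives the robot as it stands.
- The arm moves only by the shell command python3 -m pendant 'ROWS' [FORCE]. ROWS is JSON, a list of rows, each a list of 7 numbers: the shift along the tool's x, y, z in units of 50 mm (1.0 is 50 mm), then the turn, a rotation vector about the tool's x, y, z in units of 8 degrees (1.0 is 8 degrees), then the opening, from -1 (shut) to 1 (fully open), so that 0 is half open. In form: [[dx, dy, dz, ax, ay, az, jaw], ...]. A call has exactly 10 rows; each row is the pose to reach, as a shift and turn from the pose commanded when the call began, along the tool's axes at that moment; what a row does not reach only later rows make up. A row lasts 1/8 s, in which the tool goes at most 62.5 mm and 10.7 degrees, less where a joint would pass 70% of its speed; a pose out of reach is approached as far as the arm can. A call with a gripper value outside its range is refused whole. The fingers move at their own pace and stop on an object; FORCE is the grip in N (left out, the last holds). Time passes only in rows, so rows that repeat a pose let the fingers close, or fill a call up. It gives the time, the measured TCP pose, the force, the opening and the grip force at its end, in the units of the state.
- manip.get_obs(): the state, without advancing time (a new reading comes with each control period).
- manip.camera(name): name is "scene" or "top" or "wrist"; returns (picture, depth): 420x560x3 uint8, red, green, blue; 420x560 float32, m along the optical axis (not along the pixel's ray), 0 where there is no reading.
- manip.get_calibration(name): a dict with "fx", "fy", "cx", "cy" (pixels), "D" ([k1, k2, p1, p2, k3] as OpenCV has them; the pictures are not rectified), "xyz" and "orientation" of the camera in the world. Camera axes: x right, y up, looking along -z (the intrinsics and any distortion apply to the point x, -y, -z); pixel columns grow to the right and rows downward; lengths in m; the calibration is good to about 2 mm. A picture is of the moment at which its call begins: read the wrist's pose just before it. get_calibration takes no time and is no camera call; for the wrist camera it gives the pose at the moment of the call.
- manip.hand_in(): hands the job in; it is judged then, once.
Trained networks look in the newest picture that a camera, given by its name, has taken for a name from the list of things; names that differ only in an ending like _2 or _b are one class to them, and where a whole thing is asked for, a point or a joint stands for the part that bears it (a point fixed in the world has none). Each returns a list of dicts, best first, with "p" (0 to 1); they miss things now and then, are a little off and sometimes report something else, mostly with a low value. They report only what shows in the picture. A call takes as long as a camera call.
- manip.find_in(thing, camera): "box" ([left, top, right, bottom] in pixels, round what is visible of it).
- manip.trace(thing, camera): "pixels" (420x560 bool, what is visible of it) and "box" ([left, top, right, bottom] in pixels, round what is visible of it).
- manip.tip_of(thing, camera): "pixel" ([column, row] in pixels: a listed point, or the origin of a listed thing).
The state is a dict: "clock": time; "joint_pos": joint angles; "joint_velocities": joint speeds; "tau": joint torques, N m; "position": TCP position; "ee_rot": TCP orientation; "ft_force": force on the tool from outside, world axes, zero at the start; "torque": the same for the moment, N m; "grip_width": opening from 0.0 (shut) to 1.0 (fully open); "grasp_force": force on a finger pad.
Only numpy, scipy, OpenCV 4.12 (cv2) and the standard library are available. Lean on these libraries where they do the work, as an engineer would, in place of code of your own. Each camera call takes 0.05 s, during which the arm holds its last target. There are 200 camera calls.

## Working session

There is one attempt and no reset: what is moved stays moved. The work goes in short steps, Python scripts to look and compute and a shell command to move; the robot and the scene stay as the last step left them, time stands still between calls to the robot, and variables do not carry over. Pictures are saved under pics/ and viewed, at most 10 in all, crops included, and the job is handed in when it is done.

```bash
mkdir -p pics; ls
cat > h.py <<'E'
import numpy as np,cv2
from scipy.spatial.transform import Rotation as R
from workcell import manip
def snap(c,f=None):
    cal=manip.get_calibration(c); im,d=manip.camera(c)
    if f: cv2.imwrite('pics/'+f,im[:,:,::-1])
    return cal,im,d
def ray(cal,px):
    K=np.array([[cal['fx'],0,cal['cx']],[0,cal['fy'],cal['cy']],[0,0,1.]])
    p=cv2.undistortPoints(np.array([[px]],float),K,np.array(cal['D'],float))[0,0]
    Rm=R.from_quat(cal['orientation']).as_matrix()
    return np.array(cal['xyz']),Rm@np.array([p[0],-p[1],-1.])
def atz(cal,px,z):
    o,r=ray(cal,px); return o+r*(z-o[2])/r[2]
def atd(cal,px,d):
    o,r=ray(cal,px); return o+r*d
E
python3 - <<'E'
from h import *
for c in ['scene','top']:
    cal,im,d=snap(c,c+'0.png'); print(c,np.round(cal['xyz'],3))
    for t,z in [('screw_head',.154),('gauge_grip',None),('gauge',None),('device',None),('carriage',.103),('fitting',.01),('tape',.01),('spanner_small',.003)]:
        for q in manip.tip_of(t,c)[:2]:
            u,v=map(int,q['pixel']); dd=d[min(max(v,0),419),min(max(u,0),559)]
            print(t,round(q['p'],2),u,v,'depthpt',np.round(atd(cal,q['pixel'],dd),3),'atz',None if z is None else np.round(atz(cal,q['pixel'],z),3))
E
```

```text
pics
scene [-0.102 -0.713  0.864]
screw_head 0.49 289 157 depthpt [ 0.585 -0.288  0.162] atz [ 0.593 -0.283  0.154]
gauge 0.96 239 277 depthpt [ 0.372 -0.31   0.01 ] atz None
gauge 0.63 276 208 depthpt [ 0.529 -0.295  0.065] atz None
device 0.68 274 224 depthpt [ 0.5   -0.309  0.052] atz None
device 0.39 251 329 depthpt [ 0.288 -0.399  0.014] atz None
carriage 0.95 285 174 depthpt [ 0.584 -0.28   0.112] atz [ 0.593 -0.275  0.103]
fitting 0.44 253 332 depthpt [ 0.29  -0.403  0.005] atz [ 0.287 -0.405  0.01 ]
tape 0.56 347 199 depthpt [ 0.697 -0.38  -0.003] atz [ 0.685 -0.385  0.01 ]
spanner_small 0.61 208 309 depthpt [ 0.283 -0.302  0.003] atz [ 0.282 -0.302  0.003]
top [ 0.333 -0.33   1.24 ]
screw_head 0.58 253 172 depthpt [ 0.592 -0.285  0.164] atz [ 0.594 -0.284  0.154]
screw_head 0.23 295 145 depthpt [ 0.698 -0.378  0.001] atz [ 0.653 -0.372  0.154]
gauge_grip 0.66 244 276 depthpt [ 0.387 -0.264  0.039] atz None
gauge 0.86 262 280 depthpt [ 0.381 -0.301  0.012] atz None
gauge 0.56 304 315 depthpt [ 0.301 -0.397  0.009] atz None
device 0.8 256 214 depthpt [ 0.522 -0.288  0.065] atz None
carriage 0.77 253 179 depthpt [ 0.577 -0.285  0.161] atz [ 0.591 -0.283  0.103]
carriage 0.21 246 275 depthpt [ 0.389 -0.267  0.038] atz [ 0.386 -0.27   0.103]
fitting 0.67 301 316 depthpt [ 0.3   -0.39   0.016] atz [ 0.299 -0.391  0.01 ]
tape 0.68 295 146 depthpt [ 0.698 -0.378 -0.003] atz [ 0.694 -0.377  0.01 ]
spanner_small 0.51 260 327 depthpt [ 0.273 -0.299 -0.001] atz [ 0.273 -0.299  0.003]
```

View pics/scene0.png

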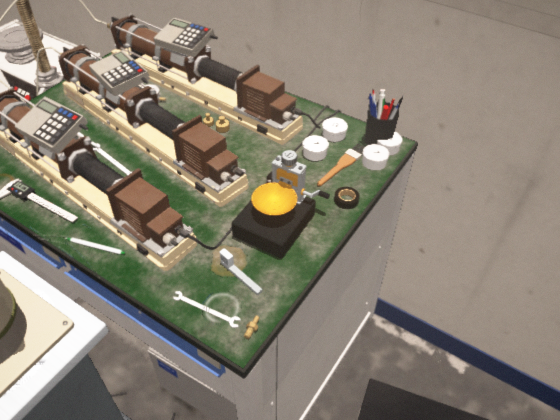

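View pics/top0.png

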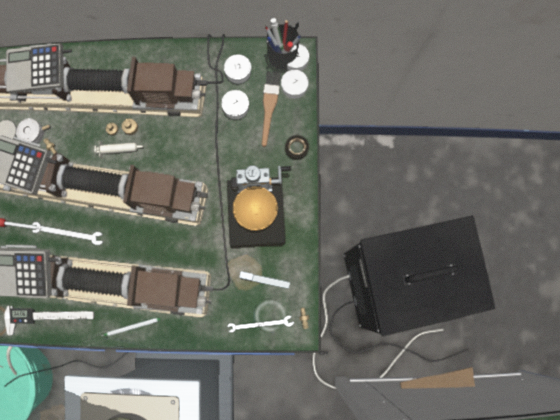

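Run:
```python
from h import *
cal,im,d=snap('top')
def cloud(t):
    m=manip.trace(t,'top')[0]['pixels']&(d>0)
    v,u=np.nonzero(m); return np.array([atd(cal,(a,b),d[b,a]) for a,b in zip(u,v)])
for t in ['gauge','device','screw_head','spanner_small']:
    P=cloud(t)
    if t=='gauge':
        for nm,Q in [('all',P[P[:,2]<.06]),('grip',P[(P[:,2]>.028)&(P[:,2]<.06)])]:
            r=cv2.minAreaRect((Q[:,:2]*1000).astype(np.float32)); print(nm,len(Q),r,Q[:,2].max())
    elif t=='device':
        Q=P[(P[:,2]>.04)&(P[:,2]<.056)]; r=cv2.minAreaRect((Q[:,:2]*1000).astype(np.float32)); print(t,len(Q),r,np.round(cv2.boxPoints(r)))
        Q=P[(P[:,2]>.125)&(P[:,2]<.143)]; r=cv2.minAreaRect((Q[:,:2]*1000).astype(np.float32)); print('bracket',len(Q),r)
        Q=P[(P[:,2]>.155)&(P[:,2]<.17)]; print('head',len(Q),cv2.minEnclosingCircle((Q[:,:2]*1000).astype(np.float32)),np.mean(Q,0))
    else:
        r=cv2.minAreaRect((P[:,:2]*1000).astype(np.float32)); print(t,len(P),r,np.round(cv2.boxPoints(r)))
print(manip.get_obs())
```

```text
all 322 ((381.1352844238281, -307.2432861328125), (111.70669555664062, 14.843589782714844), 78.69390869140625) 0.04607343634593297
grip 79 ((389.1697692871094, -266.1796875), (28.010454177856445, 13.944334983825684), 79.02337646484375) 0.04607343634593297
device 1848 ((542.1963500976562, -291.018310546875), (168.22903442382812, 134.9813995361328), 3.3157286643981934) [[ 454. -229.]
 [ 462. -363.]
 [ 630. -354.]
 [ 622. -219.]]
bracket 288 ((593.1618041992188, -283.015869140625), (31.990577697753906, 67.65955352783203), 2.3609542846679688)
head 189 ((592.8652954101562, -282.78094482421875), 16.330066680908203) [ 0.5921213  -0.28313869  0.16190649]
screw_head 221 ((612.4122314453125, -275.0815734863281), (73.99254608154297, 32.261924743652344), 21.747644424438477) [[ 572. -274.]
 [ 584. -304.]
 [ 653. -276.]
 [ 641. -246.]]
spanner_small 203 ((284.1581726074219, -298.9590759277344), (18.210071563720703, 135.31651306152344), 4.507900714874268) [[ 270. -232.]
 [ 280. -367.]
 [ 299. -366.]
 [ 288. -231.]]
{'clock': 1.15, 'joint_pos': array([-1.13957073,  0.33219796, -0.06471254,  1.46010233,  0.02160901,
        1.34989995, -0.08849221]), 'joint_velocities': array([ 0.00017386,  0.00036005,  0.00051877, -0.00130201, -0.00057446,
       -0.00154471,  0.00026752]), 'tau': array([-4.92945073e-04, -6.25261688e+01,  4.89622692e-02, -3.91829967e+01,
        1.64586527e-02,  2.21981085e-03,  3.65853737e-05]), 'position': array([0.27399343, 0.5617652 , 0.20723772]), 'ee_rot': array([2.24958402e-01, 9.74368367e-01, 4.39390896e-05, 2.73164560e-06]), 'ft_force': array([ 0.1516619 ,  0.52844504, -0.63455873]), 'torque': array([-0.01172487, -0.03116589,  0.05986285]), 'grasp_force': 0.0, 'grip_width': 0.9969425278280833}
```

The scene picture shows the gauge with its grip at about (226,258) and its nose at (260,291). The device is at (275,215) with the screw head at (290,157), and the spanner and fitting are in front near (208,309) and (252,325). The top view agrees: grip (246,276), nose (288,285), and the gauge points to -y. Device yaw is about +3°, and its origin is about (0.533,-0.286).

```bash
cat >> h.py <<'E'
def go(p,yaw,quiet=0):
    """units from measured pose to TCP p with tool straight down, tool y at yaw deg"""
    o=manip.get_obs(); R0=R.from_quat(o['ee_rot']); 
    a=np.radians(yaw); y=np.array([np.cos(a),np.sin(a),0]); z=np.array([0,0,-1.]); x=np.cross(y,z)
    R1=R.from_matrix(np.c_[x,y,z])
    print('shift',np.round(R0.inv().apply(np.array(p)-o['position'])/.05,3),'turn',np.round(np.degrees((R0.inv()*R1).as_rotvec())/8,3))
def st():
    o=manip.get_obs(); m=R.from_quat(o['ee_rot']).as_matrix()
    print('t%.2f'%o['clock'],np.round(o['position'],4),'yaw y',round(np.degrees(np.arctan2(m[1,1],m[0,1])),1),'tilt',np.round(m[:2,2],4),'F',np.round(o['ft_force'],2),'T',np.round(o['torque'],3),'w',round(o['grip_width'],3),'g',round(o['grasp_force'],1),'j7',round(o['joint_pos'][6],2))
E
python3 - <<'E'
from h import *
cal,im,d=snap('top')
Z=[]
for v in range(120,345,3):
    for u in range(0,320,3):
        if d[v,u]>0: Z.append(atd(cal,(u,v),d[v,u]))
Z=np.array(Z)
for y in np.arange(-.4,.7,.1):
    s=Z[(abs(Z[:,1]-y)<.05)]; print(round(y,1),[round(s[abs(s[:,0]-x)<.05][:,2].max(),3) if (abs(s[:,0]-x)<.05).any() else None for x in (.3,.4,.5,.6)])
go([.48,.1,.25],10); go([.389,-.266,.13],-11.2)
E
```

```text
-0.4 [np.float64(0.021), np.float64(0.009), np.float64(0.052), np.float64(0.062)]
-0.3 [np.float64(0.008), np.float64(0.04), np.float64(0.09), np.float64(0.166)]
-0.2 [np.float64(0.105), np.float64(0.106), np.float64(0.089), np.float64(0.137)]
-0.1 [np.float64(0.137), np.float64(0.137), np.float64(0.136), np.float64(0.137)]
-0.0 [np.float64(0.147), np.float64(0.15), np.float64(0.147), np.float64(0.145)]
0.1 [np.float64(0.177), np.float64(0.196), np.float64(0.053), np.float64(0.178)]
0.2 [np.float64(0.18), np.float64(0.197), np.float64(0.18), np.float64(0.191)]
0.3 [np.float64(0.018), np.float64(0.099), np.float64(0.025), np.float64(0.186)]
0.4 [None, None, None, np.float64(-0.001)]
0.5 [None, None, None, None]
0.6 [None, None, None, None]
shift [-7.752 -6.495 -0.856] turn [ 1.00e-03 -1.00e-03  6.75e+00]
shift [ -9.326 -13.872   1.543] turn [ 1.0e-03 -1.0e-03  9.4e+00]
```

```bash
python3 -m pendant '[[-1,-0.8,-0.5,0,0,0.8,0.5],[-2,-1.6,-1.2,0,0,1.6,0.5],[-3,-2.4,-1.2,0,0,2.4,0.5],[-4,-3.2,-1.2,0,0,3.2,0.5],[-5,-4,-1.2,0,0,4,0.5],[-6,-4.8,-1.2,0,0,4.8,0.5],[-7,-5.6,-1.2,0,0,5.6,0.5],[-7.8,-6.5,-1.2,0,0,6.5,0.5],[-8.1,-7.5,-1.2,0,0,7.2,0.5],[-8.3,-8.6,-1.2,0,0,8,0.5]]' 40; python3 -c "
from h import *
st();go([.395,-.25,.17],-11.2)"
```

```text
clock: 2.45
position: [0.4588, -0.0076, 0.2672]
ee_rot: [0.709, 0.706, 0.0, 0.0]
ft_force: [1.5, -0.6, 0.3]
grip_width: 0.751
grasp_force: 0.0
t2.45 [ 0.4588 -0.0076  0.2672] yaw y -0.3 tilt [ 0.0003 -0.0002] F [ 1.55 -0.6   0.26] T [-0.025 -0.004  0.008] w 0.751 g 0.0 j7 -0.12
shift [-4.853 -1.254  1.944] turn [2.000e-03 1.000e-03 1.368e+00]
```

```bash
python3 -m pendant '[[-1.2,-0.3,0,0,0,0.4,0.5],[-2.4,-0.6,0,0,0,0.8,0.5],[-3.6,-0.9,0.3,0,0,1.1,0.5],[-4.85,-1.25,1,0,0,1.4,0.5],[-4.85,-1.25,1.7,0,0,1.4,0.5],[-4.85,-1.25,1.95,0,0,1.4,0.5],[-4.85,-1.25,1.95,0,0,1.4,0.5],[-4.85,-1.25,1.95,0,0,1.4,0.5],[-4.85,-1.25,1.95,0,0,1.4,0.5],[-4.85,-1.25,1.95,0,0,1.4,0.5]]'
python3 - <<'E'
from h import *
st()
cal,im,d=snap('wrist','w1.png')
for t in ['gauge_grip','gauge']:
    for q in manip.tip_of(t,'wrist')[:1]: print(t,q['p'],q['pixel'],atz(cal,q['pixel'],.04),atz(cal,q['pixel'],.026))
r=manip.trace('gauge','wrist')
if r:
    m=r[0]['pixels']&(d>0); v,u=np.nonzero(m); P=np.array([atd(cal,(a,b),d[b,a]) for a,b in zip(u[::3],v[::3])])
    Q=P[(P[:,2]>.034)&(P[:,2]<.05)]; print(len(Q),cv2.minAreaRect((Q[:,:2]*1000).astype(np.float32)),np.median(Q[:,2]))
    Q=P[(P[:,2]>.005)&(P[:,2]<.015)]; print(len(Q),cv2.minAreaRect((Q[:,:2]*1000).astype(np.float32)))
go([.389,-.266,.03],-11.2)
E
```

```text
clock: 3.7
position: [0.3968, -0.2477, 0.1702]
ee_rot: [0.773, 0.635, 0.0, 0.0]
ft_force: [0.2, -1.1, -0.9]
grip_width: 0.749
grasp_force: 0.0
t3.70 [ 0.3968 -0.2477  0.1702] yaw y -11.2 tilt [0.001 0.   ] F [ 0.18 -1.08 -0.91] T [-0.088 -0.003  0.016] w 0.749 g 0.0 j7 0.26
gauge_grip 0.76 [279.1, 206.2] [ 0.39361491 -0.26253001  0.04      ] [ 0.39274396 -0.26690025  0.026     ]
gauge 0.94 [272.3, 230.0] [ 0.38087314 -0.28811694  0.04      ] [ 0.37940234 -0.29369174  0.026     ]
108 ((388.4795837402344, -265.2054138183594), (26.827260971069336, 13.144732475280762), 78.89020538330078) 0.04015233883709393
202 ((379.4533996582031, -306.74462890625), (111.639404296875, 12.734230041503906), 78.80652618408203)
shift [-0.387 -0.074  2.796] turn [ 0.001 -0.001  0.   ]
```

View pics/w1.png

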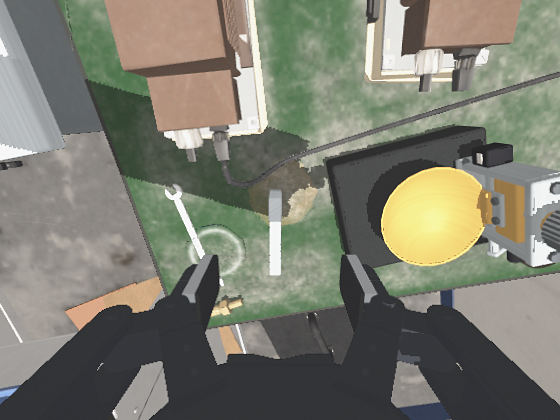

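The wrist picture shows the grip at about (275,203) and the blade running down to (275,273), between the jaws' line. The cup and base are on the right at (435,215), and nothing stands in the fingers' way.

```bash
python3 -m pendant '[[-0.38,-0.08,0.8,0,0,0,0.2],[-0.38,-0.08,1.8,0,0,0,0.1],[-0.38,-0.08,2.6,0,0,0,0],[-0.38,-0.08,2.92,0,0,0,0],[-0.38,-0.08,2.92,0,0,0,-0.5],[-0.38,-0.08,2.92,0,0,0,-1],[-0.38,-0.08,2.92,0,0,0,-1],[-0.38,-0.08,2.92,0,0,0,-1],[-0.38,-0.08,2.92,0,0,0,-1],[-0.38,-0.08,2.92,0,0,0,-1]]' 60
python3 - <<'E'
from h import *
st(); p=manip.get_obs()['position']
g=np.array([.3888,-.2657])
# device frame
yaw=np.radians(2.8); ex=np.array([np.cos(yaw),np.sin(yaw)]); O=np.array([.5929,-.2829])-.06*ex; print('O',O)
for x,z in [(-.2,.1),(-.19,.08)]:
    t=O+x*ex; go([t[0],t[1],z],92.8)
E
```

```text
clock: 5.15
position: [0.3888, -0.2656, 0.0238]
ee_rot: [0.773, 0.635, 0.0, 0.0]
ft_force: [1.1, 0.1, 0.0]
grip_width: 0.001
grasp_force: 0.0
t5.15 [ 0.3888 -0.2656  0.0238] yaw y -11.2 tilt [0.0002 0.0001] F [1.07 0.06 0.02] T [0.033 0.004 0.008] w 0.001 g 0.0 j7 0.52
O [ 0.53297163 -0.28583099]
shift [-0.804 -0.973 -1.525] turn [ 2.0000e-03  0.0000e+00 -1.2999e+01]
shift [-0.756 -0.779 -1.125] turn [ 2.0000e-03  0.0000e+00 -1.2999e+01]
```

Run:
```python
from h import *
cal,im,d=snap('wrist','w2.png')
```

```text
(no output)
```

View pics/w2.png

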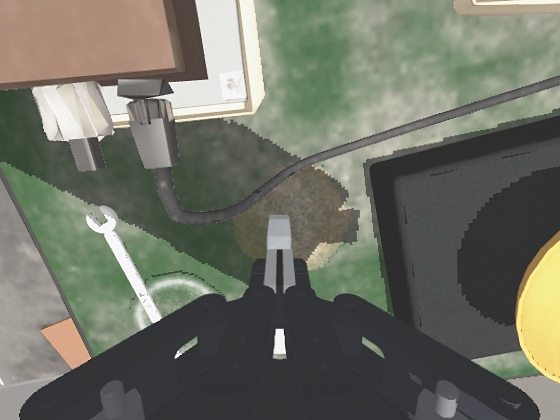

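Run:
```python
from h import *
cal,im,d=snap('wrist')
v,u=np.mgrid[205:300:2,262:300:2]; P=np.array([atd(cal,(a,b),d[b,a]) for a,b in zip(u.ravel(),v.ravel())])
Q=P[(P[:,2]>.034)&(P[:,2]<.05)&(P[:,1]>-.3)]; print(len(Q),np.round(Q.min(0),4),np.round(Q.max(0),4))
for r in range(210,300,6): print(r,np.round(atd(cal,(281,r),d[r,281]),4))
cal,im,d=snap('top')
for t in ['gauge_grip']:
    m=manip.trace('gauge','top')[0]['pixels']&(d>0)
    v,u=np.nonzero(m); P=np.array([atd(cal,(a,b),d[b,a]) for a,b in zip(u,v)]); print(len(P),np.round(P.min(0),3),np.round(P.max(0),3))
```

```text
94 [ 0.3837 -0.2599  0.0345] [ 0.3973 -0.251   0.0418]
210 [ 0.3931 -0.2495  0.0023]
216 [ 0.3924 -0.2525  0.0059]
222 [ 0.3924 -0.2527  0.0167]
228 [ 0.3923 -0.2525  0.0275]
234 [ 0.3923 -0.2524  0.0368]
240 [ 0.3919 -0.2545  0.0404]
246 [ 0.3911 -0.2583  0.04  ]
252 [ 0.3918 -0.2543  0.0558]
258 [ 0.3918 -0.254   0.0628]
264 [ 0.3918 -0.2543  0.0682]
270 [ 0.3918 -0.2541  0.0741]
276 [ 0.3918 -0.254   0.0794]
282 [ 0.3917 -0.2541  0.0839]
288 [ 0.3914 -0.2554  0.0863]
294 [ 0.3908 -0.2585  0.0859]
195 [ 0.363 -0.362 -0.006] [ 0.386 -0.305  0.015]
```

Run:
```python
from h import *
print(manip.tip_reach); st()
cal,im,d=snap('wrist')
for r in (252,262,272,290,300):
  for c in range(250,314,5): print(r,c,np.round(atd(cal,(c,r),d[r,c]),3),im[r,c])
c=cv2.resize(im[190:370,200:360],None,fx=3.2,fy=3.2,interpolation=cv2.INTER_CUBIC); cv2.imwrite('pics/c3.png',c[:,:,::-1])
```

```text
0.014
t5.35 [ 0.3886 -0.2656  0.0236] yaw y -11.2 tilt [-0.0001  0.0001] F [ 0.33 -0.86  0.  ] T [-0.032 -0.014 -0.017] w 0.002 g 0.0 j7 0.52
252 250 [ 0.365 -0.276  0.003] [86 86 66]
252 255 [ 0.369 -0.277  0.003] [84 85 66]
252 260 [ 0.372 -0.278  0.003] [88 87 68]
252 265 [ 0.376 -0.278  0.003] [86 86 64]
252 270 [ 0.386 -0.253  0.056] [141 143 145]
252 275 [ 0.389 -0.254  0.055] [143 145 147]
252 280 [ 0.391 -0.254  0.055] [47 47 49]
252 285 [ 0.394 -0.255  0.055] [142 143 145]
252 290 [ 0.396 -0.256  0.055] [141 143 145]
252 295 [ 0.397 -0.283  0.002] [104 100  87]
252 300 [ 0.4   -0.283  0.003] [110 106  95]
252 305 [ 0.404 -0.284  0.003] [105 101  89]
252 310 [ 0.407 -0.284  0.003] [103 100  88]
262 250 [ 0.363 -0.284  0.002] [66 79 64]
262 255 [ 0.378 -0.256  0.059] [51 52 55]
262 260 [ 0.38  -0.257  0.058] [50 52 54]
262 265 [ 0.383 -0.257  0.058] [75 76 79]
262 270 [ 0.387 -0.253  0.066] [141 143 145]
262 275 [ 0.389 -0.254  0.067] [139 140 142]
262 280 [ 0.391 -0.254  0.066] [46 46 50]
262 285 [ 0.394 -0.255  0.066] [141 143 145]
262 290 [ 0.396 -0.255  0.067] [142 144 145
[... 1131 characters left out ...]
97 -0.253  0.094] [50 53 54]
290 300 [ 0.399 -0.253  0.094] [52 53 55]
290 305 [ 0.401 -0.253  0.093] [51 52 55]
290 310 [ 0.403 -0.255  0.091] [51 52 55]
300 250 [ 0.38  -0.251  0.097] [50 51 53]
300 255 [ 0.382 -0.251  0.097] [50 51 54]
300 260 [ 0.384 -0.253  0.096] [51 53 54]
300 265 [ 0.386 -0.253  0.097] [51 53 54]
300 270 [ 0.388 -0.253  0.097] [51 52 55]
300 275 [ 0.389 -0.258  0.091] [51 53 55]
300 280 [ 0.39  -0.261  0.086] [54 54 56]
300 285 [ 0.393 -0.255  0.095] [49 50 54]
300 290 [ 0.395 -0.254  0.097] [51 53 55]
300 295 [ 0.397 -0.255  0.096] [50 52 55]
300 300 [ 0.399 -0.254  0.098] [51 53 56]
300 305 [ 0.401 -0.255  0.097] [50 53 55]
300 310 [ 0.402 -0.255  0.098] [51 53 55]
```

View pics/c3.png

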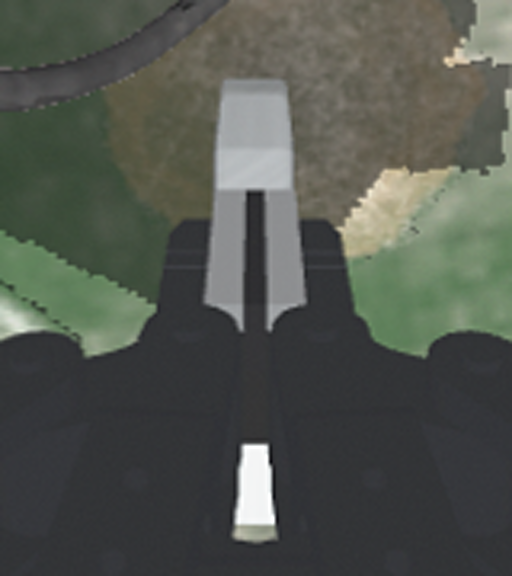

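Run:
```python
from h import *
st()
cal,im,d=snap('scene','s4.png')
P=[];px=[]
for v in range(180,300):
  for u in range(180,300):
    if d[v,u]>0: P.append(atd(cal,(u,v),d[v,u])); px.append((u,v))
P=np.array(P);px=np.array(px)
m=(abs(P[:,0]-.389)<.03)&(abs(P[:,1]+.266)<.03)&(P[:,2]>.015)
for q,x in list(zip(P[m],px[m]))[::6]: print(x,np.round(q,3),im[x[1],x[0]])
c=cv2.resize(im[170:310,160:340],None,fx=4,fy=4,interpolation=cv2.INTER_CUBIC); cv2.imwrite('pics/c4.png',c[:,:,::-1])
print(manip.get_calibration('wrist')['xyz'])
```

```text
t5.40 [ 0.3887 -0.2657  0.0236] yaw y -11.2 tilt [-0.0001  0.0001] F [1.07 0.78 0.37] T [0.003 0.005 0.004] w -0.002 g 0.0 j7 0.52
[219 180] [ 0.361 -0.293  0.278] [139 124 103]
[219 182] [ 0.362 -0.292  0.273] [138 123 106]
[220 183] [ 0.362 -0.294  0.271] [137 125 103]
[220 185] [ 0.36  -0.295  0.269] [139 124 108]
[222 186] [ 0.364 -0.296  0.264] [136 122 103]
[221 188] [ 0.362 -0.295  0.261] [137 123 106]
[221 190] [ 0.361 -0.295  0.257] [147 131 113]
[221 194] [ 0.36  -0.295  0.248] [85 81 55]
[221 195] [ 0.359 -0.296  0.246] [75 72 47]
[222 197] [ 0.361 -0.296  0.24 ] [77 72 47]
[226 198] [ 0.375 -0.293  0.225] [112 106  94]
[212 199] [ 0.359 -0.274  0.225] [103  97  81]
[226 199] [ 0.374 -0.293  0.223] [90 85 84]
[216 200] [ 0.362 -0.281  0.224] [134 128 125]
[222 200] [ 0.368 -0.289  0.224] [93 88 86]
[199 201] [ 0.359 -0.242  0.202] [61 68 54]
[219 201] [ 0.365 -0.284  0.22 ] [57 53 51]
[225 201] [ 0.371 -0.293  0.22 ] [41 38 36]
[218 202] [ 0.362 -0.285  0.221] [40 37 35]
[224 202] [ 0.368 -0.293  0.221] [42 39 37]
[222 203] [ 0.363 -0.293  0.222] [41 38 35]
[219 204] [ 0.3
[... 6446 characters left out ...]
142]
[231 257] [ 0.387 -0.28   0.04 ] [152 149 150]
[224 258] [ 0.382 -0.266  0.032] [102  99 100]
[230 258] [ 0.383 -0.28   0.04 ] [154 150 150]
[223 259] [ 0.383 -0.262  0.025] [101  99 100]
[229 259] [ 0.381 -0.28   0.04 ] [150 148 149]
[222 260] [ 0.385 -0.257  0.015] [114 110 111]
[228 260] [ 0.379 -0.278  0.038] [150 149 147]
[223 261] [ 0.381 -0.263  0.02 ] [132 129 127]
[229 261] [ 0.383 -0.277  0.029] [154 154 150]
[226 262] [ 0.381 -0.27   0.022] [105 103 102]
[232 262] [ 0.388 -0.28   0.022] [145 142 139]
[230 263] [ 0.383 -0.279  0.024] [150 148 145]
[228 264] [ 0.379 -0.277  0.023] [147 145 145]
[228 265] [ 0.38  -0.276  0.018] [151 150 147]
[ 0.40424061 -0.18771784  0.19077296]
```

View pics/c4.png

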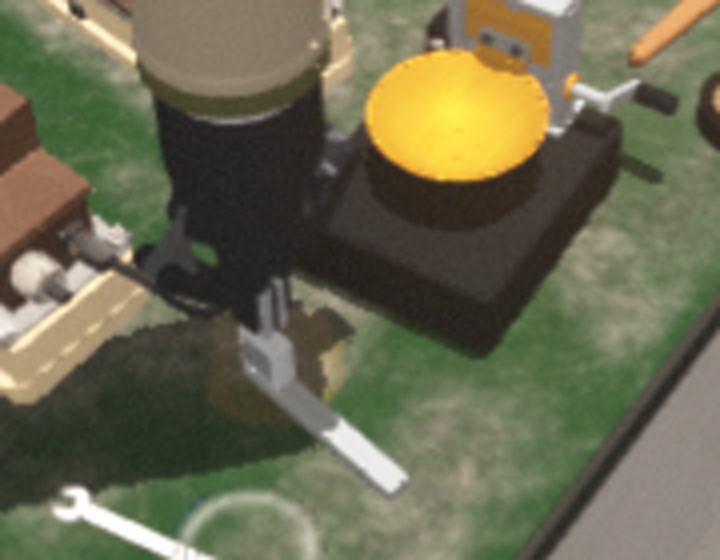

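The scene crop is clear. The shut fingertips hang about 10 mm above the grip's top, at z ≈ 0.051, while the TCP reads 0.0237. Both cameras agree on this, so the real fingertips sit about 41 mm higher than the stated tool geometry. I'll correct for that offset: open, go down 36 mm more, and close.

```bash
python3 -m pendant '[[0,0,0,0,0,0,-0.1],[0,0,0,0,0,0,-0.1],[0,0,0.1,0,0,0,-0.1],[0,0,0.3,0,0,0,-0.1],[0,0,0.5,0,0,0,-0.1],[0,0,0.7,0,0,0,-0.1],[0,0,0.72,0,0,0,-0.1],[0,0,0.72,0,0,0,-1],[0,0,0.72,0,0,0,-1],[0,0,0.72,0,0,0,-1]]' 60; python3 -c "
from h import *
st()"
```

```text
clock: 6.7
position: [0.389, -0.2658, -0.012]
ee_rot: [0.773, 0.635, 0.0, 0.0]
ft_force: [-0.4, 0.6, 0.9]
grip_width: 0.151
grasp_force: 58.5
t6.70 [ 0.389  -0.2658 -0.012 ] yaw y -11.2 tilt [ 0.0007 -0.0001] F [-0.35  0.63  0.87] T [-0.054  0.046  0.031] w 0.151 g 58.5 j7 0.58
```

```bash
cat >> h.py <<'E'
YAW=2.8; _e=np.radians(YAW); EX=np.array([np.cos(_e),np.sin(_e)]); EY=np.array([-EX[1],EX[0]]); O=np.array([.5929,-.2829])-.06*EX
def dev(x,z,y=0,yaw=92.8): t=O+x*EX+y*EY; go([t[0],t[1],z],yaw)
def here():
    p=manip.get_obs()['position'][:2]-O; print('dev xy',np.round([p@EX,p@EY],4))
E
python3 -c "
from h import *
dev(-.19,.05)"
```

```text
shift [-0.754 -0.783 -1.241] turn [ 4.0e-03  4.0e-03 -1.3e+01]
```

```bash
python3 -m pendant '[[0,0,-0.8,0,0,0,-1],[-0.4,-0.4,-1.25,0,0,-1.3,-1],[-0.75,-0.78,-1.25,0,0,-2.6,-1],[-0.75,-0.78,-1.25,0,0,-3.9,-1],[-0.75,-0.78,-1.25,0,0,-5.2,-1],[-0.75,-0.78,-1.25,0,0,-6.5,-1],[-0.75,-0.78,-1.25,0,0,-7.8,-1],[-0.75,-0.78,-1.25,0,0,-9.1,-1],[-0.75,-0.78,-1.25,0,0,-10.4,-1],[-0.75,-0.78,-1.25,0,0,-11.7,-1]]'
python3 - <<'E'
from h import *
st(); dev(-.19,.05); here()
E
```

```text
clock: 7.95
position: [0.3431, -0.2948, 0.0502]
ee_rot: [0.063, 0.998, 0.0, 0.0]
ft_force: [-0.5, 0.4, -1.7]
grip_width: 0.154
grasp_force: 58.8
t7.95 [ 0.3431 -0.2948  0.0502] yaw y 82.7 tilt [0.0001 0.0002] F [-0.49  0.36 -1.66] T [0.018 0.044 0.02 ] w 0.154 g 58.8 j7 2.15
shift [-0.004 -0.007  0.003] turn [ 0.002  0.    -1.257]
dev xy [-0.1901  0.0004]
```

```bash
python3 -m pendant '[[0,0,0,0,0,-1.26,-1],[0,0,0,0,0,-1.26,-1],[-0.4,0.07,0,0,0,-1.26,-1],[-0.79,0.14,0,0,0,-1.26,-1],[-0.79,0.14,0.1,0,0,-1.26,-1],[-0.79,0.14,0.16,0,0,-1.26,-1],[-0.79,0.14,0.16,0,0,-1.26,-1],[-0.79,0.14,0.16,0,0,-1.26,-1],[-0.79,0.14,0.16,0,0,-1.26,-1],[-0.79,0.14,0.16,0,0,-1.26,-1]]'
python3 - <<'E'
from h import *
st(); here()
cal,im,d=snap('wrist','w5.png'); np.save('d5.npy',d)
for t in ['under_cup','screw_head','carriage','gauge']:
    for q in manip.tip_of(t,'wrist')[:1]: print(t,q['p'],q['pixel'])
# cloud analyses in device frame
v,u=np.mgrid[0:420:3,0:560:3]; P=np.array([atd(cal,(a,b),d[b,a]) for a,b in zip(u.ravel(),v.ravel()) if d[b,a]>0])
X=(P[:,:2]-O)@EX; Y=(P[:,:2]-O)@EY
b=(P[:,2]>.044)&(P[:,2]<.054)&(abs(Y)<.09)&(X>-.1)&(X<.1); r=cv2.minAreaRect((np.c_[X,Y][b]*1000).astype(np.float32)); print('base',r,np.median(P[b][:,2]), [ (round(X[b][abs(Y[b]-y)<.004].min(),4)) for y in (-.05,-.03,.03,.05)],Y[b].min(),Y[b].max())
b=(P[:,2]>.08)&(P[:,2]<.096)&(X<0)&(X>-.06); print('cup rim',X[b].min(),Y[b].min(),Y[b].max())
b=(P[:,2]>.156)&(P[:,2]<.17); print('head',cv2.minEnclosingCircle((np.c_[X,Y][b]*1000).astype(np.float32)))
b=(P[:,2]>.055)&(P[:,2]<.075)&(abs(Y)<.02)&(X>-.13); print('blade',b.sum(),cv2.fitLine((np.c_[X,Y][b]*1000).astype(np.float32),cv2.DIST_L2,0,.01,.01).ravel(),X[b].max(),np.median(P[b][:,2]))
E
```

```text
clock: 9.2
position: [0.3832, -0.2932, 0.0423]
ee_rot: [-0.022, 1.0, 0.0, 0.0]
ft_force: [-0.2, -0.4, -0.5]
grip_width: 0.153
grasp_force: 58.7
t9.20 [ 0.3832 -0.2932  0.0423] yaw y 92.5 tilt [0.0002 0.0001] F [-0.18 -0.35 -0.51] T [0.005 0.09  0.029] w 0.153 g 58.7 j7 2.32
dev xy [-0.1499 -0.    ]
gauge 0.73 [278.9, 312.5]Traceback (most recent call last):
  File "<stdin>", line 9, in <module>
    return umr_minimum(a, axis, None, out, keepdims, initial, where)
ValueError: zero-size array to reduction operation minimum which has no identity
```

View pics/w5.png

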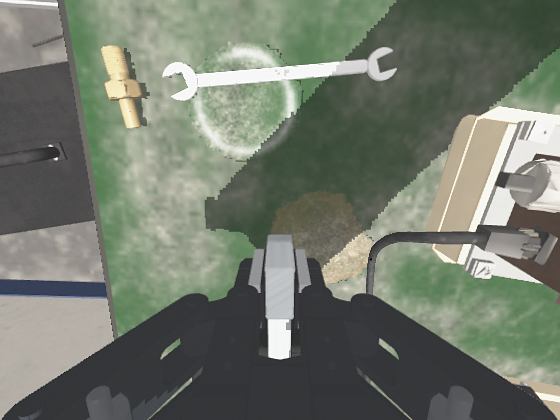

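The wrist picture shows the blade held straight, with the grip at (280,275) and the nose end at (279,345). The spanner and fitting are untouched. The device is out of this view, so I'll slide in by the measured frame and check afterwards with the scene and top cameras.

```bash
python3 -m pendant '[[0,0,0.04,0,0,0,-1],[0,0,0.07,0,0,0,-1],[-0.2,0,0.07,0,0,0,-1],[-0.45,0,0.07,0,0,0,-1],[-0.7,0,0.07,0,0,0,-1],[-0.95,0,0.07,0,0,0,-1],[-1.15,0,0.07,0,0,0,-1],[-1.3,0,0.07,0,0,0,-1],[-1.32,0,0.08,0,0,0,-1],[-1.32,0,0.085,0,0,0,-1]]'
python3 - <<'E'
from h import *
st(); here()
for c in ['top','scene']:
    cal,im,d=snap(c,c+'6.png')
    for t in ['gauge_grip','screw_head']:
        for q in manip.tip_of(t,c)[:1]: z=.076 if 'g' in t[0] else .154; p=atz(cal,q['pixel'],z)[:2]-O; print(c,t,q['p'],q['pixel'],p@EX,p@EY)
E
```

```text
clock: 10.7
position: [0.4491, -0.2904, 0.038]
ee_rot: [-0.022, 1.0, 0.0, 0.0]
ft_force: [0.9, -0.4, 0.0]
grip_width: 0.155
grasp_force: 58.9
t10.70 [ 0.4491 -0.2904  0.038 ] yaw y 92.5 tilt [0.0003 0.    ] F [ 0.85 -0.42  0.03] T [ 0.065 -0.189 -0.024] w 0.155 g 58.9 j7 2.3
dev xy [-0.084  -0.0005]
top screw_head 0.75 [255.0, 210.8] -0.018076683184411822 -0.0023374745377640485
scene gauge_grip 0.43 [254.5, 226.5] -0.07938710349332641 -0.0014827588118502435
scene screw_head 0.64 [292.0, 158.3] 0.061023683819742026 -0.005663422387855294
```

```bash
cat >> h.py <<'E'
def avg(n=6):
    F=[]
    for i in range(n):
        o=manip.get_obs(); F.append(np.r_[o['ft_force'],o['torque']]); manip.camera('wrist')
    F=np.array(F); print('avgF',np.round(F.mean(0),3),'sd',np.round(F.std(0),2));
E
python3 -m pendant '[[0,0,-0.004,0,0,0,-1],[0,0,-0.008,0,0,0,-1],[0,0,-0.012,0,0,0,-1],[0,0,-0.012,0,0,0,-1],[0,0,-0.012,0,0,0,-1],[0,0,-0.012,0,0,0,-1],[0,0,-0.012,0,0,0,-1],[0,0,-0.012,0,0,0,-1],[0,0,-0.012,0,0,0,-1],[0,0,-0.012,0,0,0,-1]]'; python3 -c "
from h import *
st();avg();st()"
```

```text
clock: 12.25
position: [0.4492, -0.2903, 0.0385]
ee_rot: [-0.022, 1.0, 0.0, -0.0]
ft_force: [-0.2, 0.0, -1.0]
grip_width: 0.151
grasp_force: 58.8
t12.25 [ 0.4492 -0.2903  0.0385] yaw y 92.5 tilt [-0.      0.0001] F [-0.22  0.01 -0.96] T [-0.023  0.06  -0.032] w 0.151 g 58.8 j7 2.3
avgF [ 0.087 -0.355 -1.381 -0.007  0.059 -0.011] sd [0.35 0.28 0.34 0.02 0.02 0.03]
t12.55 [ 0.4492 -0.2903  0.0385] yaw y 92.5 tilt [0. 0.] F [ 0.37 -0.29 -1.6 ] T [-0.004 -0.003  0.003] w 0.147 g 58.8 j7 2.3
```

```bash
python3 -m pendant '[[0,0,-0.005,0,0,0,-1],[0,0,-0.01,0,0,0,-1],[0,0,-0.01,0,0,0,-1],[0,0,-0.01,0,0,0,-1],[0,0,-0.01,0,0,0,-1],[0,0,-0.01,0,0,0,-1],[0,0,-0.01,0,0,0,-1],[0,0,-0.01,0,0,0,-1],[0,0,-0.01,0,0,0,-1],[0,0,-0.01,0,0,0,-1]]' >/dev/null; python3 -c "
from h import *
st();avg(2)"
python3 -m pendant '[[0,0,-0.005,0,0,0,-1],[0,0,-0.01,0,0,0,-1],[0,0,-0.01,0,0,0,-1],[0,0,-0.01,0,0,0,-1],[0,0,-0.01,0,0,0,-1],[0,0,-0.01,0,0,0,-1],[0,0,-0.01,0,0,0,-1],[0,0,-0.01,0,0,0,-1],[0,0,-0.01,0,0,0,-1],[0,0,-0.01,0,0,0,-1]]'>/dev/null; python3 -c "
from h import *
st();avg(2)"
```

```text
t13.80 [ 0.4492 -0.2903  0.039 ] yaw y 92.5 tilt [0.     0.0001] F [-0.55  0.69 -0.3 ] T [-0.01   0.047  0.002] w 0.156 g 58.8 j7 2.3
avgF [-0.544  0.29  -0.621 -0.007  0.06   0.007] sd [0.01 0.4  0.32 0.   0.01 0.  ]
t15.15 [ 0.4492 -0.2903  0.0395] yaw y 92.5 tilt [0.     0.0001] F [-0.41  0.56 -1.45] T [-0.027  0.015 -0.038] w 0.151 g 58.8 j7 2.3
avgF [-0.311 -0.089 -1.156 -0.017 -0.002 -0.01 ] sd [0.1  0.64 0.3  0.01 0.02 0.03]
```

```bash
python3 -m pendant '[[0,0,-0.005,0,0,0,-1],[0,0,-0.01,0,0,0,-1],[0,0,-0.01,0,0,0,-1],[0,0,-0.01,0,0,0,-1],[0,0,-0.01,0,0,0,-1],[0,0,-0.01,0,0,0,-1],[0,0,-0.01,0,0,0,-1],[0,0,-0.01,0,0,0,-1],[0,0,-0.01,0,0,0,-1],[0,0,-0.01,0,0,0,-1]]' >/dev/null; python3 -c "
from h import *
st();avg(3)"
```

```text
t16.50 [ 0.4492 -0.2903  0.04  ] yaw y 92.5 tilt [0.     0.0001] F [ 0.59 -0.06 -1.85] T [-0.021  0.052  0.011] w 0.152 g 58.8 j7 2.3
avgF [ 0.326  0.238 -1.41  -0.012  0.072  0.009] sd [0.19 0.38 0.35 0.01 0.01 0.01]
```

```bash
python3 -m pendant '[[0,0,-0.005,0,0,0,-1],[0,0,-0.01,0,0,0,-1],[0,0,-0.01,0,0,0,-1],[0,0,-0.01,0,0,0,-1],[0,0,-0.01,0,0,0,-1],[0,0,-0.01,0,0,0,-1],[0,0,-0.01,0,0,0,-1],[0,0,-0.01,0,0,0,-1],[0,0,-0.01,0,0,0,-1],[0,0,-0.01,0,0,0,-1]]' >/dev/null; python3 -c "
from h import *
st();avg(3)"
```

```text
t17.90 [ 0.4492 -0.2903  0.0405] yaw y 92.5 tilt [0.0001 0.0001] F [ 0.15 -0.02 -1.36] T [0.019 0.043 0.062] w 0.152 g 58.8 j7 2.3
avgF [-0.198 -0.232 -0.853 -0.004  0.033  0.007] sd [0.37 0.19 0.4  0.02 0.01 0.04]
```

```bash
python3 -m pendant '[[0,0,-0.005,0,0,0,-1],[0,0,-0.01,0,0,0,-1],[0,0,-0.01,0,0,0,-1],[0,0,-0.01,0,0,0,-1],[0,0,-0.01,0,0,0,-1],[0,0,-0.01,0,0,0,-1],[0,0,-0.01,0,0,0,-1],[0,0,-0.01,0,0,0,-1],[0,0,-0.01,0,0,0,-1],[0,0,-0.01,0,0,0,-1]]' >/dev/null; python3 -c "
from h import *
st();avg(3)"
```

```text
t19.30 [ 0.4492 -0.2903  0.041 ] yaw y 92.5 tilt [0.     0.0001] F [ 0.02 -0.51 -1.31] T [-0.016  0.08  -0.065] w 0.152 g 58.8 j7 2.3
avgF [ 0.197 -0.244 -1.734 -0.019  0.111 -0.029] sd [0.45 0.2  0.41 0.01 0.03 0.04]
```

```bash
python3 -m pendant '[[0,0,0.03,0,0,0,-1],[0,0,0.06,0,0,0,-1],[0,0,0.06,0,0,0,0.2],[0,0,0.06,0,0,0,0.2],[0,0,0.06,0,0,0,0.2],[0,0,0.06,0,0,0,0.2],[0,0,-0.8,0,0,0,0.2],[0,0,-1.8,0,0,0,0.2],[0,0,-2.4,0,0,0,0.2],[-1,0,-2.4,0,0,0,0.2]]' 50; python3 -c "
from h import *
st();here();dev(.06,.114,0,92.5)"
```

```text
clock: 20.7
position: [0.4992, -0.2905, 0.1653]
ee_rot: [-0.02, 1.0, -0.0, 0.003]
ft_force: [0.8, -1.9, 0.4]
grip_width: 0.601
grasp_force: 0.0
t20.70 [ 0.4992 -0.2905  0.1653] yaw y 92.2 tilt [ 0.0067 -0.0006] F [ 0.83 -1.85  0.36] T [-0.047 -0.052  0.001] w 0.601 g 0.0 j7 2.21
dev xy [-0.034 -0.003]
shift [-1.872  0.079  1.038] turn [-0.006  0.048 -0.032]
```

```bash
python3 -m pendant '[[-1,0.01,0,0,0,0,0.2],[-1.88,0.02,0,0,0,0,0.2],[-1.88,0.02,0.5,0,0,0,0.2],[-1.88,0.02,1.03,0,0,0,0.2],[-1.88,0.02,1.03,0,0,0,0.2],[-1.88,0.02,1.03,0,0,0,-1],[-1.88,0.02,1.03,0,0,0,-1],[-1.88,0.02,1.03,0,0,0,-1],[-1.88,0.02,1.03,0,0,0,-1],[-1.88,0.02,1.03,0,0,0,-1]]' 50
python3 - <<'E'
from h import *
st();here();snap('scene','s7.png')
c=cv2.imread('pics/s7.png')[110:270,190:350]; cv2.imwrite('pics/c7.png',cv2.resize(c,None,fx=3.5,fy=3.5))
E
```

```text
clock: 21.95
position: [0.5952, -0.2832, 0.1137]
ee_rot: [-0.022, 1.0, -0.0, 0.003]
ft_force: [-4.4, 4.9, 26.4]
grip_width: 0.343
grasp_force: 56.3
t21.95 [ 0.5952 -0.2832  0.1137] yaw y 92.5 tilt [ 0.0058 -0.0003] F [-4.42  4.94 26.35] T [1.1   0.959 0.065] w 0.343 g 56.3 j7 2.2
dev xy [ 0.0623 -0.0004]
```

View pics/c7.png

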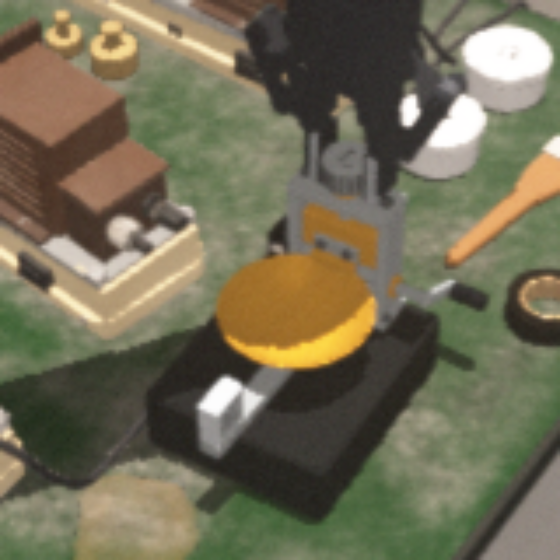

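The scene crop shows the gauge in place: grip at (220,410) in the crop, blade running under the middle of the cup. The fingers straddle the screw head, but their tips press on the bracket top (26 N). I'll ease the grip, rise 5 mm, grip again and start turning.

```bash
python3 -m pendant '[[0,0,-0.02,0,0,0,-0.1],[0,0,-0.05,0,0,0,-0.1],[0.04,0,-0.1,0,0,0,-0.1],[0.04,0,-0.1,0,0,0,-0.1],[0.04,0,-0.1,0,0,0,-1],[0.04,0,-0.1,0,0,0,-1],[0.04,0,-0.1,0,0,0,-1],[0.04,0,-0.1,0,0,1,-1],[0.04,0,-0.1,0,0,2,-1],[0.04,0,-0.1,0,0,3,-1]]' 50; python3 -c "
from h import *
st();here()"
```

```text
clock: 23.25
position: [0.5907, -0.283, 0.1145]
ee_rot: [0.189, 0.982, 0.0, -0.0]
ft_force: [-2.8, 1.3, 2.1]
grip_width: 0.345
grasp_force: 49.3
t23.25 [ 0.5907 -0.283   0.1145] yaw y 68.2 tilt [-0.0006  0.0006] F [-2.8   1.32  2.09] T [0.187 0.549 0.05 ] w 0.345 g 49.3 j7 1.82
dev xy [0.0578 0.0001]
```

```bash
python3 -m pendant '[[0,0,0,0,0,1.2,-1],[0,0,0,0,0,2.4,-1],[0,0,0,0,0,3.6,-1],[0,0,0,0,0,4.8,-1],[0,0,0,0,0,6,-1],[0,0,0,0,0,7.2,-1],[0,0,0,0,0,8.4,-1],[0,0,0,0,0,9.6,-1],[0,0,0,0,0,10.8,-1],[0,0,0,0,0,12,-1]]'>/dev/null;  python3 -c "
from h import *
st();here()"
python3 -m pendant '[[0,0,0,0,0,1.2,-1],[0,0,0,0,0,2.4,-1],[0,0,0,0,0,3.6,-1],[0,0,0,0,0,4.8,-1],[0,0,0,0,0,6,-1],[0,0,0,0,0,7.2,-1],[0,0,0,0,0,8.4,-1],[0,0,0,0,0,9.6,-1],[0,0,0,0,0,10.8,-1],[0,0,0,0,0,11,-1]]'>/dev/null;  python3 -c "
from h import *
st();here()
cal,im,d=snap('top')
for c in ['scene']:
    cal,im,d=snap(c)
    q=manip.tip_of('carriage',c); print(q[0])"
```

```text
t24.50 [ 0.5918 -0.2826  0.1145] yaw y -27.8 tilt [0.001  0.0003] F [ 1.08  1.53 -0.44] T [ 0.086 -0.251  0.007] w 0.342 g 49.3 j7 0.31
dev xy [0.0589 0.0004]
t25.75 [ 0.592  -0.2835  0.1145] yaw y -115.5 tilt [ 0.0015 -0.0016] F [ 3.78 -3.15 -2.72] T [-0.734 -0.942  0.105] w 0.34 g 49.4 j7 -1.08
dev xy [ 0.0591 -0.0006]
{'pixel': [285.9, 178.4], 'p': 0.7}
```

```bash
python3 -m pendant '[[0,0,0,0,0,1,-1],[0,0,0,0,0,2,-1],[0,0,0,0,0,3,-1],[0,0,0,0,0,3.8,-1],[0,0,0,0,0,3.8,-1],[0,0,0,0,0,3.8,0.1],[0,0,0,0,0,3.8,0.1],[0,0,0,0,0,3.8,0.1],[0,0,-0.6,0,0,3.8,0.1],[0,0,-1.1,0,0,3.8,0.1]]';  python3 -c "
from h import *
st();here(); dev(-.084,.16,0,-87.5);dev(-.084,.037,0,-87.5)"
```

```text
clock: 27.15
position: [0.5909, -0.2832, 0.1707]
ee_rot: [0.883, -0.469, 0.0, 0.0]
ft_force: [-0.4, -0.5, 0.4]
grip_width: 0.549
grasp_force: 0.0
t27.15 [ 0.5909 -0.2832  0.1707] yaw y -145.9 tilt [ 0.     -0.0001] F [-0.37 -0.49  0.42] T [0.013 0.046 0.03 ] w 0.549 g 0.0 j7 -1.65
dev xy [ 0.058  -0.0002]
shift [-1.479  2.425  0.213] turn [ 1.000e-03 -1.000e-03 -7.301e+00]
shift [-1.48   2.425  2.673] turn [ 1.000e-03 -1.000e-03 -7.301e+00]
```

```bash
python3 -m pendant '[[-0.37,0.6,0,0,0,-1.3,0.1],[-0.74,1.2,0,0,0,-2.6,0.1],[-1.11,1.8,0,0,0,-3.9,0.1],[-1.48,2.42,0.1,0,0,-5.2,0.1],[-1.48,2.42,0.2,0,0,-6.5,0.1],[-1.48,2.42,0.3,0,0,-7.3,0.1],[-1.48,2.42,0.6,0,0,-7.3,0.1],[-1.48,2.42,1.5,0,0,-7.3,0.1],[-1.48,2.42,2.4,0,0,-7.3,0.1],[-1.48,2.42,2.68,0,0,-7.3,0.1]]';  python3 -c "
from h import *
st();here(); avg(3); dev(-.084,.037,0,-87.5)"
```

```text
clock: 28.4
position: [0.4475, -0.2892, 0.033]
ee_rot: [1.0, 0.02, -0.002, -0.001]
ft_force: [-0.7, -0.1, 0.7]
grip_width: 0.548
grasp_force: 0.0
t28.40 [ 0.4475 -0.2892  0.033 ] yaw y -87.7 tilt [-0.0039  0.001 ] F [-0.72 -0.11  0.67] T [ 0.    -0.021  0.014] w 0.548 g 0.0 j7 -0.61
dev xy [-0.0855  0.0008]
avgF [-0.333  0.259 -0.157  0.035  0.009  0.006] sd [0.6  0.27 0.72 0.04 0.03 0.03]
shift [-0.003 -0.007 -0.02 ] turn [ 0.004  0.002 -0.015]
```

```bash
python3 -m pendant '[[0,0,0,0,0,0,-1],[0,0,0,0,0,0,-1],[0,0,0,0,0,0,-1],[0,0,0,0,0,0,-1],[0,0,0,0,0,0,-1],[0,0,0,0,0,0,-1],[0,0,0,0,0,0,-1],[0,0,0,0,0,0,-1],[0,0,0,0,0,0,-1],[0,0,0,0,0,0,-1]]' 50 >/dev/null;  python3 -c "
from h import *
st();here(); avg(3)"
python3 -m pendant '[[-0.006,0,0,0,0,0,-1],[-0.012,0,0,0,0,0,-1],[-0.018,0,0,0,0,0,-1],[-0.024,0,0,0,0,0,-1],[-0.03,0,0,0,0,0,-1],[-0.036,0,0,0,0,0,-1],[-0.042,0,0,0,0,0,-1],[-0.048,0,0,0,0,0,-1],[-0.054,0,0,0,0,0,-1],[-0.06,0,0,0,0,0,-1]]' >/dev/null;  python3 -c "
from h import *
st();here(); avg(4)"
```

```text
t29.80 [ 0.4502 -0.2901  0.0368] yaw y -87.5 tilt [ 0.0022 -0.0004] F [-0.91  0.17  7.61] T [ 0.17   0.226 -0.075] w 0.152 g 49.3 j7 -0.61
dev xy [-0.0829 -0.0002]
avgF [-0.62   0.463  6.81   0.167  0.239 -0.074] sd [0.21 0.23 0.78 0.   0.02 0.02]
t31.20 [ 0.4486 -0.2901  0.0368] yaw y -87.5 tilt [ 0.0041 -0.0011] F [ 6.66 -0.36  3.86] T [-0.036 -1.241 -0.072] w 0.156 g 49.0 j7 -0.61
dev xy [-0.0844 -0.0001]
avgF [ 5.993  0.149  4.148 -0.04  -1.228 -0.018] sd [0.49 0.34 0.51 0.02 0.02 0.03]
```

```bash
python3 -m pendant '[[0.03,0,0,0,0,0,-0.4],[0.03,0,-0.03,0,0,0,-0.4],[0.03,0,-0.03,0,0,0,-0.4],[0.03,0,-0.03,0,0,0,-1],[0.03,0,-0.03,0,0,0,-1],[0.03,0,-0.03,0,0,0,-1],[0.03,0,-0.03,0,0,0,-1],[0.03,0,-0.03,0,0,0,-1],[0.03,0,-0.03,0,0,0,-1],[0.03,0,-0.03,0,0,0,-1]]' 50 >/dev/null;  python3 -c "
from h import *
st();here(); avg(3)"
python3 -m pendant '[[-0.01,0,0,0,0,0,-1],[-0.02,0,0,0,0,0,-1],[-0.03,0,0,0,0,0,-1],[-0.04,0,0,0,0,0,-1],[-0.05,0,0,0,0,0,-1],[-0.06,0,0,0,0,0,-1],[-0.07,0,0,0,0,0,-1],[-0.08,0,0,0,0,0,-1],[-0.09,0,0,0,0,0,-1],[-0.1,0,0,0,0,0,-1]]' >/dev/null;  python3 -c "
from h import *
st();here(); avg(4)"
```

```text
t32.65 [ 0.4476 -0.2898  0.0371] yaw y -87.5 tilt [-0.0002  0.0001] F [-3.08  0.47  5.22] T [ 0.059  0.69  -0.103] w 0.155 g 50.0 j7 -0.61
dev xy [-0.0855  0.0002]
avgF [-2.984  0.13   4.753  0.043  0.713 -0.082] sd [0.09 0.41 0.53 0.03 0.02 0.01]
t34.05 [ 0.4428 -0.29    0.037 ] yaw y -87.5 tilt [0.0001 0.0001] F [3.54 1.01 1.35] T [ 0.08  -0.784 -0.026] w 0.154 g 49.6 j7 -0.6
dev xy [-0.0902  0.0003]
avgF [ 2.88   0.809  1.723  0.082 -0.692  0.   ] sd [0.41 0.41 0.24 0.02 0.06 0.02]
```

```bash
python3 -m pendant '[[0.03,0,0,0,0,0,-1],[0.06,0,0,0,0,0,-1],[0.09,0,0,0,0,0,-1],[0.12,0,0,0,0,0,-1],[0.12,0,0,0,0,0,-1],[0.11,0,-0.005,0,0,0,-1],[0.11,0,-0.01,0,0,0,-1],[0.11,0,-0.015,0,0,0,-1],[0.11,0,-0.015,0,0,0,-1],[0.11,0,-0.015,0,0,0,-1]]' 50 >/dev/null;  python3 -c "
from h import *
st();here(); avg(4)"
```

```text
t35.50 [ 0.4479 -0.2895  0.0374] yaw y -87.5 tilt [-0.0008  0.0003] F [-2.14 -0.77 -2.71] T [-0.212  0.673 -0.125] w 0.153 g 49.2 j7 -0.61
dev xy [-0.0851  0.0005]
avgF [-2.264 -0.948 -3.34  -0.2    0.659 -0.075] sd [0.31 0.49 0.43 0.01 0.02 0.03]
```

```bash
python3 -m pendant '[[0,0,0.015,0,0,0,-1],[0,0,0.015,0,0,0,0.1],[0,0,0.015,0,0,0,0.1],[0,0,0.015,0,0,0,0.1],[0,0,-0.8,0,0,0,0.1],[0,0,-1.8,0,0,0,0.1],[0,0,-2.55,0,0,0,0.1],[1,0,-2.55,0,0,0,0.1],[2,0,-2.55,0,0,0,0.1],[2.89,0,-2.55,0,0,0,0.1]]' 50>/dev/null; python3 -c "
from h import *
st();here();dev(.0595,.115,0,-87.5)"
```

```text
clock: 36.95
position: [0.5948, -0.2827, 0.1651]
ee_rot: [1.0, 0.022, 0.0, -0.0]
ft_force: [0.3, -1.0, 0.7]
grip_width: 0.553
grasp_force: 0.0
t36.95 [ 0.5948 -0.2827  0.1651] yaw y -87.4 tilt [0.0005 0.0007] F [ 0.35 -1.02  0.74] T [-0.085  0.004 -0.025] w 0.553 g 0.0 j7 -0.77
dev xy [0.0619 0.0001]
shift [-0.049  0.003  1.001] turn [-0.005 -0.004  0.007]
```

```bash
python3 -m pendant '[[-0.03,0,0.6,0,0,0,0.1],[-0.03,0,1,0,0,0,0.1],[-0.03,0,1,0,0,0,0.1],[-0.03,0,1,0,0,0,-1],[-0.03,0,1,0,0,0,-1],[-0.03,0,1,0,0,0,-1],[-0.03,0,1,0,0,0.9,-1],[-0.03,0,1,0,0,1.8,-1],[-0.03,0,1,0,0,2.7,-1],[-0.03,0,1,0,0,3.6,-1]]' 50; python3 -c "
from h import *
st();here()"
```

```text
clock: 38.2
position: [0.5912, -0.2831, 0.1164]
ee_rot: [0.973, -0.23, 0.0, -0.001]
ft_force: [-3.9, 4.7, 6.7]
grip_width: 0.347
grasp_force: 49.6
t38.20 [ 0.5912 -0.2831  0.1164] yaw y -116.5 tilt [0.0005 0.0011] F [-3.94  4.73  6.68] T [0.899 1.005 0.103] w 0.347 g 49.6 j7 -1.2
dev xy [ 0.0582 -0.0001]
```

```bash
python3 -c "
from h import *
dev(-.0855,.165,0,-87.5);dev(-.0855,.0385,0,-87.5)"
```

```text
shift [-2.507  1.406 -0.973] turn [-9.000e-03 -2.000e-03 -3.629e+00]
shift [-2.507  1.409  1.557] turn [-9.000e-03 -2.000e-03 -3.629e+00]
```

```bash
python3 -m pendant '[[0,0,0,0,0,3.6e-9,0.1],[0,0,0,0,0,0,0.1],[0,0,0,0,0,0,0.1],[0,0,-0.97,0,0,0,0.1],[-0.6,0.35,-0.97,0,0,-0.9,0.1],[-1.3,0.7,-0.97,0,0,-1.8,0.1],[-2,1.1,-0.97,0,0,-2.7,0.1],[-2.5,1.41,-0.97,0,0,-3.63,0.1],[-2.5,1.41,-0.5,0,0,-3.63,0.1],[-2.5,1.41,0.2,0,0,-3.63,0.1]]' 50 >/dev/null; python3 -c "
from h import *
st();here();manip.camera('top');manip.camera('top');st();dev(-.0855,.0385,0,-87.5)"
```

```text
t39.45 [ 0.4487 -0.2914  0.1056] yaw y -87.2 tilt [0.0035 0.0004] F [ 0.6  -0.09 -0.1 ] T [-0.002 -0.073  0.012] w 0.55 g 0.0 j7 -0.67
dev xy [-0.0844 -0.0014]
t39.55 [ 0.4463 -0.2902  0.1029] yaw y -87.2 tilt [-0.0035  0.002 ] F [-0.99 -0.1  -0.45] T [0.032 0.047 0.001] w 0.551 g 0.0 j7 -0.67
shift [0.031 0.    1.288] turn [-0.015  0.025  0.031]
```

```bash
python3 -m pendant '[[0,0,0.7,0,0,0,0.1],[0,0,1.28,0,0,0,0.1],[0,0,1.28,0,0,0,0.1],[0,0,1.28,0,0,0,0.1],[0,0,1.28,0,0,0,-0.4],[0,0,1.28,0,0,0,-1],[0,0,1.28,0,0,0,-1],[0,0,1.28,0,0,0,-1],[0,0,1.28,0,0,0,-1],[0,0,1.28,0,0,0,-1]]' 50 >/dev/null; python3 -c "
from h import *
st();here();avg(3)"
python3 -m pendant '[[-0.01,0,0,0,0,0,-1],[-0.02,0,0,0,0,0,-1],[-0.03,0,0,0,0,0,-1],[-0.04,0,0,0,0,0,-1],[-0.05,0,0,0,0,0,-1],[-0.06,0,0,0,0,0,-1],[-0.07,0,0,0,0,0,-1],[-0.08,0,0,0,0,0,-1],[-0.09,0,0,0,0,0,-1],[-0.1,0,0,0,0,0,-1]]' >/dev/null;  python3 -c "
from h import *
st();here(); avg(4)"
```

```text
t40.80 [ 0.4485 -0.2913  0.0423] yaw y -87.2 tilt [0.0011 0.0003] F [-1.35  2.86  8.01] T [0.473 0.394 0.299] w 0.156 g 49.1 j7 -0.6
dev xy [-0.0847 -0.0014]
avgF [-1.766  2.717  8.019  0.456  0.407  0.304] sd [0.35 0.17 0.24 0.02 0.02 0.02]
t42.20 [ 0.4452 -0.2916  0.0423] yaw y -87.2 tilt [ 0.0039 -0.0009] F [7.23 0.99 2.77] T [ 0.167 -1.394  0.007] w 0.156 g 48.6 j7 -0.6
dev xy [-0.088  -0.0015]
avgF [ 7.004  1.087  3.438  0.169 -1.367  0.022] sd [0.59 0.25 0.54 0.02 0.03 0.02]
```

```bash
python3 -m pendant '[[0,0,-0.005,0,0,0,-1],[0,0,-0.01,0,0,0,-1],[0,0,-0.01,0,0,0,-1],[0,0,-0.01,0,0,0,-1],[-0.01,0,-0.01,0,0,0,-1],[-0.02,0,-0.01,0,0,0,-1],[-0.03,0,-0.01,0,0,0,-1],[-0.04,0,-0.01,0,0,0,-1],[-0.05,0,-0.01,0,0,0,-1],[-0.06,0,-0.01,0,0,0,-1]]' >/dev/null;  python3 -c "
from h import *
st();here(); avg(4)"
```

```text
t43.65 [ 0.4412 -0.2917  0.0423] yaw y -87.2 tilt [ 0.0022 -0.0005] F [5.33 0.05 0.56] T [ 0.039 -1.173 -0.043] w 0.154 g 48.7 j7 -0.6
dev xy [-0.092  -0.0014]
avgF [ 5.565  0.223  1.339  0.046 -1.093 -0.014] sd [0.39 0.42 0.8  0.01 0.05 0.02]
```

```bash
python3 -m pendant '[[-0.04,0,-0.005,0,0,0,-1],[-0.08,0,-0.005,0,0,0,-1],[-0.12,0,-0.005,0,0,0,-1],[-0.18,0,-0.005,0,0,0,-1],[-0.26,0,-0.01,0,0,0,-1],[-0.4,0,-0.02,0,0,0,-1],[-0.7,0,-0.03,0,0,0,-1],[-1.1,0,-0.05,0,0,0,-1],[-1.5,0,-0.05,0,0,0,-1],[-1.84,0,-0.06,0,0,0,-1]]';  python3 -c "
from h import *
st();here(); dev(-.186,-.0075,0,-87.2)"
```

```text
clock: 45.1
position: [0.3454, -0.2958, 0.0442]
ee_rot: [1.0, 0.023, -0.001, -0.001]
ft_force: [-0.2, 0.1, -1.3]
grip_width: 0.154
grasp_force: 48.7
t45.10 [ 0.3454 -0.2958  0.0442] yaw y -87.3 tilt [-0.0014  0.0014] F [-0.17  0.1  -1.3 ] T [-0.011  0.035  0.024] w 0.154 g 48.7 j7 -0.58
dev xy [-0.1878 -0.0008]
shift [ 0.037 -0.015  1.034] turn [-0.011  0.009 -0.019]
```

```bash
python3 -m pendant '[[0,0,0.3,0,0,0,-1],[0,0,0.6,0,0,0,-1],[0,0,0.85,0,0,0,-1],[0,0,0.97,0,0,0,-1],[0,0,1.0,0,0,0,-1],[0,0,1.02,0,0,0,-1],[0,0,1.035,0,0,0,-1],[0,0,1.04,0,0,0,-1],[0,0,1.04,0,0,0,-1],[0,0,1.04,0,0,0,-1]]';  python3 -m pendant '[[0,0,1.04e-9,0,0,0,-0.5],[0,0,0,0,0,0,0],[0,0,0,0,0,0,0],[0,0,0,0,0,0,0],[0,0,-0.3,0,0,0,0],[0,0,-0.8,0,0,0,0],[0,0,-1.5,0,0,0,0],[0,0,-2.5,0,0,0,0],[0,0,-3,0,0,0,0],[0,0,-3,0,0,0,0]]'
python3 - <<'E'
from h import *
st(); cal,im,d=snap('scene','s8.png')
c=im[110:350,150:370]; cv2.imwrite('pics/c8.png',cv2.resize(c,None,fx=2.5,fy=2.5)[:,:,::-1])
cal,im,d=snap('top')
for t in ['gauge_grip','gauge','carriage','fitting','tape','spanner_small']:
    for q in manip.tip_of(t,'top')[:1]:
        u,v=map(int,q['pixel']); p=atd(cal,q['pixel'],d[v,u]); print(t,round(q['p'],2),np.round(p,3))
E
```

```text
clock: 46.35
position: [0.348, -0.296, -0.0072]
ee_rot: [1.0, 0.024, 0.0, -0.0]
ft_force: [0.3, 0.2, -1.4]
grip_width: 0.155
grasp_force: 48.7
clock: 47.6
position: [0.3497, -0.2963, 0.1447]
ee_rot: [1.0, 0.024, 0.005, -0.002]
ft_force: [0.6, 1.0, -0.4]
grip_width: 0.498
grasp_force: 0.0
t47.60 [ 0.3497 -0.2963  0.1447] yaw y -87.3 tilt [0.0089 0.0048] F [ 0.61  0.97 -0.35] T [-0.018 -0.034  0.038] w 0.498 g 0.0 j7 -1.04
carriage 0.75 [ 0.58  -0.277  0.138]
fitting 0.53 [ 0.292 -0.394  0.014]
tape 0.66 [ 0.702 -0.378  0.002]
```

View pics/c8.png

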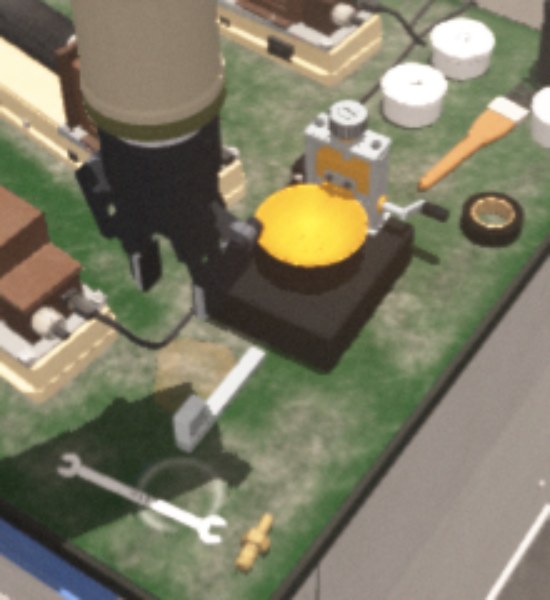

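The gauge lies flat on the bench in front of the device (grip at (195,420), nose at (262,352) in the crop). It has been let go, and the fitting, tape and spanner are where they were.

```bash
python3 -c "
from h import *
print(manip.hand_in())"
```

```text
the job is handed in; nothing more can be done
None
```

I handed the job in at about 48 s, with no verdict returned: the screw was turned about 4.7 rad clockwise until the gauge dragged with an estimated 2–3 N of cup force. The gauge was then drawn out and laid flat in front of the device; in the last picture the fitting, tape and spanner looked undisturbed.

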